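# Fetch the boxed-in cover-glass box

## Task

The blue-lidded cover-glass box in the grey storage channel is boxed in by the white canister and the amber dropper bottle. First clear both of them out, standing upright in the green side tray, then put the blue-lidded box flat in the middle of the lid of the blue slide box; only then stand the canister and the bottle back upright, each exactly where it stood in the channel. Never tip the canister or the bottle over, and leave the white-lidded box, the pink dish and the microscope objective where they are.

Things in the scene. Friction and masses are not known exactly. Their poses are not given: they have to be found in the camera images.
- glass_box: cover-glass box to be fetched: blue lid with a white label on top, white base, 40 x 40 x 20 mm, loose, about 40 g. Origin at the centre of its underside, z up. It stands square in the middle of the channel, lower than the channel's walls, so its only grasp is along the channel (y of channel), once both neighbours are gone.
- canister: white round screw-lid canister, diameter 41 mm, 58 mm tall, loose, about 90 g, in the channel beside the cover-glass box, on either side. Origin at the centre of its underside, z up. Above the channel walls it can be gripped across the channel (along x of channel).
- dropper: amber dropper bottle with black cap and bulb, loose, about 70 g, in the channel on the other side of the cover-glass box. Round body of diameter 32 mm, straight up to about 55 mm, narrow cap and bulb up to 102 mm. Origin at the centre of its underside, z up. Above the channel walls it can be gripped across the channel.
- channel: grey metal storage channel, fixed: open-topped trough, outside 62 mm along its x and 166 mm along its y, inside 56 x 160 mm, floor 4 mm and wall tops 26 mm above the bench. Origin at the centre of its underside. At the start the cover-glass box stands near its centre and the canister and bottle about 46 mm to either side along its y axis.
- side_tray: green shallow tray, fixed, on the left or right of the channel: outside 130 mm along its x, 210 mm along its y, rim 14 mm high and 4 mm thick, floor 4 mm above the bench. Origin at the centre of its underside.
- slide_box: large dark-blue slide box with flat closed lid, fixed, on the other side of the channel: 107 mm along its x, 172 mm along its y, 36 mm high. Origin at the centre of its underside; the middle of the lid is straight above it.
- white_box: bystander: all-white cover-glass box, 36 x 36 x 20 mm, loose, behind the channel. Origin at the centre of its underside. Leave alone.
- pink_dish: bystander: round clear petri dish with pink filling, diameter 58 mm, 14 mm high, loose, behind the channel. Origin at the centre of its underside. Leave alone.
- objective: bystander: white microscope objective with a green ring standing on its nose, diameter 26 mm, 47 mm tall, loose, behind the channel. Origin at the centre of its underside. Leave alone.
Things that resemble listed ones, but are neither listed nor needed, are in the scene too. Leave any purple or yellow look-alike of the canister alone.

How it is judged:
On the way, in this order (a step that is already met when the one before it is completed fails the run):
1. the canister and the bottle both stand upright and released in the side tray, the blue-lidded box still in its place in the channel (x of canister in the frame of side_tray between -0.06 and 0.06 m and y of canister in the frame of side_tray between -0.1 and 0.1 m and z of canister in the frame of side_tray between 0 and 0.012 m and angle between each of canister, dropper's own z axis and vertical below 0.1 rad and linear speed of each of canister, dropper below 0.02 m/s and contact force between the fingers and canister below 0.1 N and x of dropper in the frame of side_tray between -0.06 and 0.06 m and y of dropper in the frame of side_tray between -0.1 and 0.1 m and z of dropper in the frame of side_tray between 0 and 0.012 m and contact force between the fingers and dropper below 0.1 N and distance of glass_box from where it was at the start of the episode below 0.02 m), for 0.2 s.
2. the blue-lidded box lies flat and released in the middle of the slide box's lid, while the canister and the bottle still stand in the side tray (horizontal distance between glass_box and slide_box below 0.015 m and z of glass_box in the frame of slide_box between 0.03 and 0.042 m and angle between each of glass_box, canister, dropper's own z axis and vertical below 0.1 rad and linear speed of each of glass_box, canister, dropper below 0.02 m/s and x of canister in the frame of side_tray between -0.06 and 0.06 m and y of canister in the frame of side_tray between -0.1 and 0.1 m and z of canister in the frame of side_tray between 0 and 0.012 m and contact force between the fingers and canister below 0.1 N and x of dropper in the frame of side_tray between -0.06 and 0.06 m and y of dropper in the frame of side_tray between -0.1 and 0.1 m and z of dropper in the frame of side_tray between 0 and 0.012 m and contact force between the fingers and dropper below 0.1 N and contact force between the fingers and glass_box below 0.1 N), for 0.2 s.
At the end, for the whole second after the job is handed in: the blue-lidded box lies flat on the slide box, its centre within 15 mm of the middle of the lid; the canister and the bottle stand upright, each within 15 mm of where it stood at the start; all at rest (horizontal distance between glass_box and slide_box below 0.015 m and z of glass_box in the frame of slide_box between 0.03 and 0.042 m and angle between each of glass_box, canister, dropper's own z axis and vertical below 0.1 rad and linear speed of each of glass_box, canister, dropper below 0.02 m/s and distance of each of canister, dropper from where it was at the start of the episode below 0.015 m); the robot touches nothing.
It fails at once if the canister or the bottle is tipped over (more than 45 degrees) (angle between any of canister, dropper's own z axis and vertical above 0.8 rad).
It fails at once if the white-lidded box, the pink dish or the objective is moved more than 25 mm (distance of any of white_box, pink_dish, objective from where it was at the start of the episode above 0.025 m).
It also fails if it takes over 122 s, if anything falls off the work surface, if the arm or the gripper's body presses on something with over 40 N, if the wrist force passes 120 N, or if a joint passes its speed limit or range.

## Robot

A 7-joint arm with a two-finger parallel gripper is mounted at the origin on a cart in front of the work surface, level with it; the furniture and walls round the work are solid. World frame = base frame: x ahead of the robot, y to its left, z up, the work surface at z = 0. Lengths are in m, angles in rad, forces in N, time in s.
With the tool pointing down it reaches from about 0.425 to 0.925 m from the base axis. Payload 6.8 kg.
Tool frame: the origin (TCP) lies at the very end of the fingers, on their centre line; the grasp point (between the pads) lies 19 mm behind it; z points along the fingers, y is the line along which they close (so a half turn about z gives the same grasp; the last joint's range is limited). The gripper opens to 85 mm and grips with 20 to 120 N. Pads are 22 mm wide; open, the fingers measure 114 mm over their backs; the gripper's body (76 mm by 85 mm) begins 54 mm behind the grasp point. The pads swing forward as they close: fully open they stand 13 mm farther back than shut.
Start: joints at [-1.335, 0.477, 0.022, 1.555, -0.011, 1.109, -0.083], TCP at [0.228, 0.636, 0.231] pointing down, gripper open.
Joint ranges: [-2.96, 2.96], [-0.34, 2.1], [-1.41, 1.46], [0.24, 2.44], [-1.37, 4.51], [0.17, 1.92], [-2.96, 2.96]. Speed limits (rad/s): [2.39, 2.39, 3.14, 3.14, 3.14, 3.14, 3.14].

## Interface

Orientations are given as a unit quaternion [w, x, y, z].
In Python, from station import bot gives the robot as it stands. The module is installed in compiled form; this text tells all that it offers.
- The arm moves only by the shell command python3 -m jog 'ROWS' [OPENING] [FORCE]. ROWS is JSON, a list of rows, each a list of 4 numbers: the shift along the tool's x, y, z in cm, then the turn about the tool's z in rad. In form: [[x, y, z, spin], ...]. A call has 1 to 20 rows; each row is the pose to reach, as a shift and turn from the pose commanded when the call began, along the tool's axes at that moment; what a row does not reach only later rows make up. A row lasts 1/12 s, in which the tool goes at most 41.7 mm and 7.16 degrees, less where a joint would pass 70% of its speed; a pose out of reach is approached as far as the arm can. A call with a gripper value outside its range is refused whole. OPENING is the closure, from -1 (fully open) to 1 (shut), set as the call begins (- or left out, the last holds). The fingers move at their own pace and stop on an object; FORCE is the grip in N (left out, the last holds). Time passes only in rows, so rows that repeat a pose let the fingers close. It gives the time, the measured TCP pose, the force, the opening and the grip force at its end, in the units of the state.
- bot.get_obs(): the state, without advancing time (a new reading comes with each control period).
- bot.read_camera(name): name is "scene" or "top"; returns a dict with "pixels" (420x560x3 uint8, red, green, blue), "depth" (420x560 float32, m along the optical axis (not along the pixel's ray), 0 where there is no reading), "fovy" (degrees; the focal length in pixels is half the picture's height over the tangent of half this angle, whatever the lens; pixels are square), "cx", "cy" (the principal point, pixels), "pose" (4x4, takes a point from camera to world coordinates). Camera axes: x right, y down, z forward; pixel columns grow to the right and rows downward; lengths in m; the calibration is good to about 2 mm. A picture is of the moment at which its call begins.
- bot.hand_in(): hands the job in; it is judged then, once.
The state is a dict: "t": time; "q": joint angles; "joint_vel": joint speeds; "joint_torque": joint torques, N m; "eef_pos": TCP position; "tool_rot": TCP orientation; "contact_force": force on the tool from outside, world axes, zero at the start; "torque": the same for the moment, N m; "gripper_width": opening from 0.0 (shut) to 1.0 (fully open); "grasp_force": force on a finger pad.
Only numpy, scipy, OpenCV 4.12 (cv2) and the standard library are available. Lean on these libraries where they do the work, as an engineer would, in place of code of your own. Each camera call takes 0.05 s, during which the arm holds its last target. There are 200 camera calls.

## Working session

There is one attempt and no reset: what is moved stays moved. The work goes in short steps, Python scripts to look and compute and a shell command to move; the robot and the scene stay as the last step left them, time stands still between calls to the robot, and variables do not carry over. Pictures are saved under pics/ and viewed, at most 14 in all, crops included, and the job is handed in when it is done.

```bash
mkdir -p pics; cat > h.py <<'E'
import numpy as np, cv2
from station import bot
def cam(n,save=None):
    c=bot.read_camera(n)
    if save: cv2.imwrite(f'pics/{save}.png',c['pixels'][:,:,::-1])
    d=c['depth'];H,W=d.shape;f=H/2/np.tan(np.radians(c['fovy'])/2)
    u,v=np.meshgrid(np.arange(W),np.arange(H))
    P=np.stack([(u-c['cx'])/f*d,(v-c['cy'])/f*d,d],-1)
    T=np.array(c['pose']);c['P']=P@T[:3,:3].T+T[:3,3];c['f']=f;c['T']=T
    c['hsv']=cv2.cvtColor(c['pixels'],cv2.COLOR_RGB2HSV)
    return c
def ray(c,u,v,z):
    r=c['T'][:3,:3]@np.array([(u-c['cx'])/c['f'],(v-c['cy'])/c['f'],1]);o=c['T'][:3,3]
    return o+r*(z-o[2])/r[2]
E
python3 - <<'E'
from h import *
for n in('top','scene'):
    c=cam(n,n+'0');print(n,c['fovy'],c['T'].round(3).tolist())
o=bot.get_obs();print({k:np.round(o[k],3).tolist() for k in o})
E
```

```text
top 56.99990864478697 [[-0.018, -0.999, 0.038, 0.548], [-0.999, 0.017, -0.032, 0.013], [0.032, -0.039, -0.999, 1.004], [0.0, 0.0, 0.0, 1.0]]
scene 49.47243133602928 [[0.87, -0.318, 0.377, 0.244], [-0.493, -0.567, 0.66, -0.658], [0.004, -0.76, -0.65, 0.687], [0.0, 0.0, 0.0, 1.0]]
{'t': 0.1, 'q': [-1.335, 0.478, 0.022, 1.556, -0.012, 1.109, -0.083], 'joint_vel': [-0.001, -0.003, -0.0, -0.002, 0.002, 0.0, 0.001], 'joint_torque': [0.005, -59.776, 1.614, -28.196, 0.013, 0.005, -0.0], 'eef_pos': [0.227, 0.635, 0.23], 'tool_rot': [-0.0, 0.171, 0.985, -0.001], 'contact_force': [0.476, -0.325, -0.104], 'torque': [0.028, -0.014, 0.02], 'grasp_force': 0.0, 'gripper_width': 0.998}
```

View pics/top0.png

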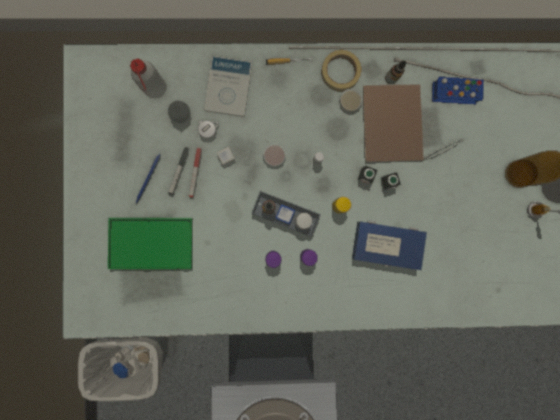

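View pics/scene0.png

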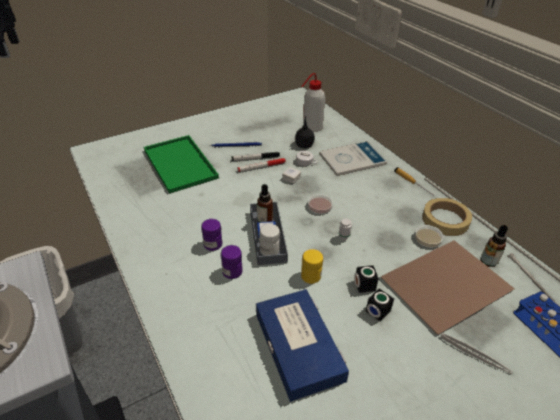

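The top view shows the channel at about (286,215), with the bottle at (269,208), the blue-lidded box at (286,214) and the canister at (304,221). The tray is at (150,245) and the slide box at (390,246). The yellow look-alike is at (343,205) and the purple ones are at (273,259) and (309,258).

```bash
cat > m.py <<'E'
from h import *
c=cam('top');h=c['hsv'];P=c['P']
def rect(mask,z,name):
    mask=cv2.morphologyEx(mask.astype(np.uint8),cv2.MORPH_CLOSE,np.ones((5,5)))
    k=max(cv2.findContours(mask,0,2)[0],key=cv2.contourArea).reshape(-1,2)
    w=np.array([ray(c,u,v,z)[:2] for u,v in k],np.float32)*1000
    (x,y),(a,b),t=cv2.minAreaRect(w);print(name,round(x,1),round(y,1),'size',round(a,1),round(b,1),'ang',round(t,1),'depthz',np.median([P[v,u,2] for u,v in k]).round(4))
def win(m,a,b,x,y):
    o=np.zeros_like(m);o[y:b,x:a]=m[y:b,x:a];return o
H,S,V=h[...,0],h[...,1],h[...,2]
rect(win((H>50)&(H<75)&(S>120),210,290,90,200),.014,'tray')
bl=(H>100)&(H<130)&(S>70)
rect(win(bl,440,290,340,210),.036,'slide')
Z=P[...,2]; X,Y=P[...,0],P[...,1]
W=win(np.ones_like(bl),330,245,245,185)
rect(W&(Z>.016)&(S<255),.026,'channel')
def blob(m,n):
    w=P[m];print(n,m.sum(),'mean',w.mean(0).round(4),'mid',((w.max(0)+w.min(0))/2).round(4),'ext',np.ptp(w,axis=0).round(4))
blob(W&(Z>.052)&(Z<.066)&(np.arange(560)[None]>290),'canister top')
d=W&(Z>.08)&(np.arange(560)[None]<285);blob(d,'dropper top')
blob(W&(Z>.035)&(Z<.052)&(np.arange(560)[None]<285),'dropper mid')
blob(W&(Z>.016)&(Z<.032)&bl,'box blue')
for x,y,n in((309,257,'p1'),(273,259,'p2'),(343,205,'yel'),(318,160,'obj'),(274,156,'pink'),(226,156,'white')):
    print(n,P[y,x].round(3))
im=c['pixels'][180:280,240:380,::-1]
cv2.imwrite('pics/crop1.png',cv2.resize(im,None,fx=5.6,fy=5.6,interpolation=cv2.INTER_CUBIC))
E
python3 m.py
```

```text
tray 516.7 304.9 size 206.0 123.9 ang 88.8 depthz 0.0062
slide 500.7 -299.7 size 171.7 94.2 ang 80.0 depthz 0.0363
channel 585.0 -38.2 size 167.8 67.4 ang 67.8 depthz 0.0263
canister top 202 mean [ 0.5676 -0.0815  0.062 ] mid [ 0.5682 -0.0827  0.0598] ext [0.0393 0.0395 0.0123]
dropper top 76 mean [0.5958 0.0048 0.2229] mid [0.5814 0.0041 0.5418] ext [0.0665 0.0216 0.9236]
dropper mid 6 mean [0.5946 0.0081 0.0428] mid [0.5951 0.0052 0.0434] ext [0.0156 0.0296 0.0111]
box blue 49 mean [ 0.5919 -0.0381  0.0231] mid [ 0.5864 -0.0379  0.0223] ext [0.0487 0.046  0.009 ]
p1 [ 0.478 -0.093  0.058]
p2 [ 0.475 -0.005  0.058]
yel [ 0.603 -0.179  0.063]
obj [ 0.718 -0.122  0.047]
pink [ 0.735 -0.013  0.016]
white [0.736 0.11  0.017]
```

View pics/crop1.png

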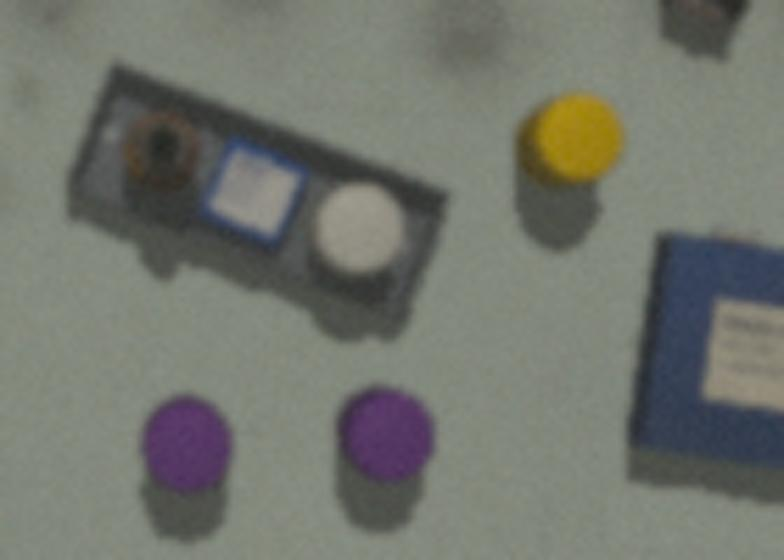

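The crop shows the bottle's bulb at (162,145), the box label at (255,190) and the canister lid at (360,228), all in order inside the channel. I'll refine the positions and work out the first move.

```bash
cat > go.py <<'E'
import sys
from h import *
from scipy.spatial.transform import Rotation as R
# usage: go.py x y z [yaw of tool y, deg]
o=bot.get_obs();q=o['tool_rot'];r=R.from_quat([q[1],q[2],q[3],q[0]])
M=r.as_matrix();a=list(map(float,sys.argv[1:]))
yaw=np.degrees(np.arctan2(M[1,1],M[0,1]))
print('t',round(o['t'],2),'pos',np.round(o['eef_pos'],4),'yaw',round(yaw,2),'w',round(o['gripper_width'],3),'grip',round(o['grasp_force'],1),'F',np.round(o['contact_force'],1),'q',np.round(o['q'],2))
if a:
    print('shift cm',(M.T@(np.array(a[:3])-o['eef_pos'])*100).round(2))
    if len(a)>3: print('spin',np.radians(yaw-a[3]).round(3))
E
cat >> m.py <<'E'
print('---')
b=np.array([ray(c,268.9,205.9,z) for z in (.106,.09,.059)]);print('bulb',b.round(4))
rect(win((Z>.025)&(Z<.05),440,290,340,210),.036,'slide')
rect(win((Z>.007)&(Z<.05)&(S>80),210,290,90,200),.014,'tray')
hull=lambda l:print([ray(c,240+u/5.6,180+v/5.6,.026)[:2].round(4).tolist() for u,v in l])
hull([(118,62),(447,197),(70,212)])
print('can',ray(c,240+360/5.6,180+228/5.6,.062).round(4),'label',ray(c,240+255/5.6,180+190/5.6,.024).round(4))
E
python3 m.py | sed 1,/---/d; python3 go.py 0.5676 -0.0815 0.16 -22.2
```

```text
bulb [[0.6014 0.0035 0.106 ]
 [0.6023 0.0033 0.09  ]
 [0.6042 0.0029 0.059 ]]
slide 502.7 -301.3 size 174.3 105.8 ang 80.0 depthz 0.035
tray 517.7 305.5 size 208.7 126.5 ang 89.0 depthz 0.0145
[[0.6441, 0.0218], [0.5805, -0.1263], [0.5766, 0.0445]]
can [ 0.5664 -0.0828  0.062 ] label [ 0.5852 -0.0393  0.024 ]
t 0.2 pos [0.2274 0.6352 0.2307] yaw 70.3 w 0.999 grip 0.0 F [0.  1.6 0.3] q [-1.34  0.48  0.02  1.56 -0.01  1.11 -0.08]
shift cm [-56.18 -56.     7.14]
spin 1.614
```

```bash
python3 -m jog '[[-1,-1,0,0.08],[-3,-3,0,0.16],[-6,-6,0,0.25],[-9,-9,0,0.34],[-12,-12,0,0.43],[-15,-15,0,0.52],[-18,-18,0,0.61],[-21,-21,0,0.7],[-24,-24,0,0.79],[-27,-27,0,0.88],[-30,-30,0,0.97],[-33,-33,0,1.06],[-36,-36,0,1.15],[-39,-39,0,1.25],[-42,-42,0,1.35],[-45,-45,0,1.45],[-48,-48,0,1.55],[-51,-51,0,1.61],[-54,-54,0,1.614],[-56,-55.8,0,1.614]]' -1 40; python3 go.py 0.567 -0.082 0.12 -22.2
```

```text
t: 1.87
eef_pos: [0.567, -0.0808, 0.2313]
tool_rot: [0.0, 0.83, 0.558, 0.0]
contact_force: [-0.6, 0.7, 0.5]
gripper_width: 1.001
grasp_force: 0.0
t 1.87 pos [ 0.567  -0.0808  0.2313] yaw -22.21 w 1.001 grip 0.0 F [-0.6  0.7  0.5] q [-0.47  0.35  0.64  1.84 -0.24  1.03 -0.12]
shift cm [-0.11  0.04 11.13]
spin -0.0
```

```bash
python3 -m jog '[[-0.1,0,2,0],[-0.1,0,5,0],[-0.1,0,8,0],[-0.1,0,11,0],[-0.1,0,14,0],[-0.1,0,16.5,0],[-0.1,0,18.5,0],[-0.1,0,20,0],[-0.1,0,20,0],[-0.1,0,20,0]]' -1 40; python3 - <<'E'
from h import *
c=cam('top');s=cam('scene')
a=cv2.resize(c['pixels'][170:270,230:360,::-1],(520,400));b=cv2.resize(s['pixels'][160:300,180:360,::-1],None,fx=2.8,fy=2.8)[:400,:280*2]
cv2.imwrite('pics/g1.png',np.hstack([a[:, 100:400],b[:, :500]]))
E
```

```text
t: 2.7
eef_pos: [0.5658, -0.0795, 0.0309]
tool_rot: [-0.0, 0.83, 0.558, -0.001]
contact_force: [0.4, 0.8, 1.1]
gripper_width: 1.005
grasp_force: 0.0Traceback (most recent call last):
  File "<stdin>", line 4, in <module>
    return _nx.concatenate(arrs, 1, dtype=dtype, casting=casting)
           ~~~~~~~~~~~~~~~^^^^^^^^^^^^^^^^^^^^^^^^^^^^^^^^^^^^^^^
ValueError: all the input array dimensions except for the concatenation axis must match exactly, but along dimension 0, the array at index 0 has size 400 and the array at index 1 has size 392
```

```bash
python3 -m jog '[[-0.15,0,0,0],[-0.15,0,0,0],[-0.15,0,0,0],[-0.15,0,0,0]]' -1 40; python3 -m jog '[[0,0,0,0],[0,0,0,0],[0,0,0,0],[0,0,0,0],[0,0,0,0],[0,0,0,0],[0,0,0,0],[0,0,0,0],[0,0,0,0],[0,0,0,0],[0,0,0,0],[0,0,0,0]]' 1 40; python3 -m jog '[[0,0,-0.5,0],[0,0,-1,0],[0,0,-2,0],[0,0,-2,0]]'; python3 go.py; python3 - <<'E'
from h import *
s=cam('scene')
cv2.imwrite('pics/g1.png',cv2.resize(s['pixels'][130:300,180:360,::-1],None,fx=3,fy=3))
E
```

```text
t: 3.13
eef_pos: [0.5661, -0.0809, 0.0319]
tool_rot: [0.0, 0.83, 0.558, 0.0]
contact_force: [0.9, 0.4, -0.3]
gripper_width: 0.998
grasp_force: 0.0
t: 4.13
eef_pos: [0.5657, -0.0809, 0.0314]
tool_rot: [-0.0, 0.83, 0.558, 0.0]
contact_force: [-1.6, 0.3, 5.3]
gripper_width: 0.452
grasp_force: 40.1
t: 4.47
eef_pos: [0.5669, -0.0812, 0.0531]
tool_rot: [0.001, 0.83, 0.558, 0.001]
contact_force: [-0.1, -0.9, -0.8]
gripper_width: 0.455
grasp_force: 40.3
t 4.47 pos [ 0.5669 -0.0812  0.0531] yaw -22.19 w 0.455 grip 40.3 F [-0.1 -0.9 -0.8] q [-0.34  0.59  0.5   1.97 -0.43  0.69  0.04]
```

View pics/g1.png

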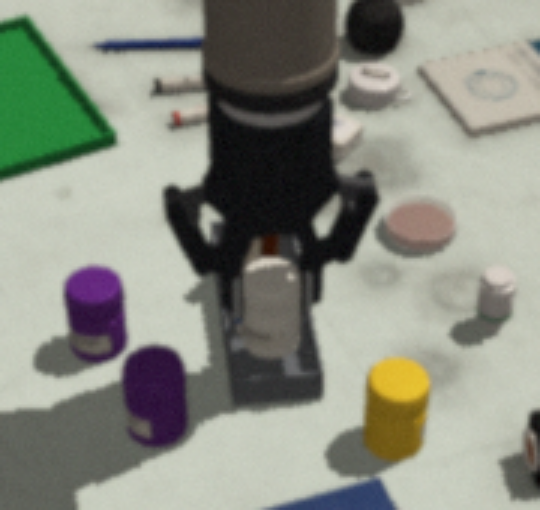

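The canister is gripped and off the floor: it shows at (270,305) in the crop, between the pads and upright. I'll carry it to the tray.

```bash
python3 -m jog '[[0,0,-1,0],[0,0,-3,0],[0,0,-6,0],[0,0,-8.5,0],[0,0,-10.5,0],[0,0,-11.5,0],[0,0,-11.5,0],[0,0,-11.5,0]]'; python3 go.py 0.5175 0.35 0.034 -22.2
```

```text
t: 5.18
eef_pos: [0.5656, -0.0806, 0.1662]
tool_rot: [-0.0, 0.83, 0.558, 0.0]
contact_force: [0.0, -0.4, -1.5]
gripper_width: 0.454
grasp_force: 40.4
t 5.18 pos [ 0.5656 -0.0806  0.1662] yaw -22.15 w 0.454 grip 40.4 F [ 0.  -0.4 -1.5] q [-0.43  0.43  0.61  1.9  -0.31  0.9  -0.06]
shift cm [ 38.06 -20.69  13.23]
spin 0.001
```

```bash
python3 -m jog '[[0.6,-0.3,0,0],[2,-1.1,0,0],[4,-2.2,0,0],[6.3,-3.4,0,0],[8.6,-4.7,0,0],[11,-6,0,0],[13.5,-7.3,0,0],[16,-8.7,0,0],[18.5,-10,0,0],[21,-11.4,0,0],[23.5,-12.8,0,0],[26,-14.1,0,0],[28.5,-15.5,0,0],[31,-16.8,0,0],[33.2,-18,0,0],[35,-19,0,0],[36.5,-19.8,0,0],[37.5,-20.4,0,0],[38,-20.7,0,0],[38,-20.7,0,0]]'; python3 go.py 0.5175 0.35 0.0325 -22.2
```

```text
t: 6.85
eef_pos: [0.5168, 0.35, 0.1656]
tool_rot: [0.0, 0.829, 0.559, -0.001]
contact_force: [-0.2, -0.7, -1.1]
gripper_width: 0.452
grasp_force: 40.4
t 6.85 pos [0.5168 0.35   0.1656] yaw -22.09 w 0.452 grip 40.4 F [-0.2 -0.7 -1.1] q [-1.08  0.51  0.53  1.77 -0.31  0.95 -0.81]
shift cm [ 0.03  0.07 13.31]
spin 0.002
```

```bash
python3 -m jog '[[0,0,1,0],[0,0,3,0],[0,0,5.5,0],[0,0,8,0],[0,0,10,0],[0,0,11.5,0],[0,0,12.3,0],[0,0,12.8,0],[0,0,13.1,0],[0,0,13.3,0],[0,0,13.4,0],[0,0,13.4,0],[0,0,13.4,0]]'; python3 -m jog '[[0,0,0,0],[0,0,0,0],[0,0,0,0],[0,0,0,0],[0,0,0,0],[0,0,0,0],[0,0,0,0],[0,0,0,0],[0,0,-1,0],[0,0,-3,0],[0,0,-6,0],[0,0,-9,0],[0,0,-12,0],[0,0,-15,0],[0,0,-15,0],[0,0,-15,0]]' -1; python3 go.py 0.6015 0.004 0.18 -22.2
```

```text
t: 7.93
eef_pos: [0.5178, 0.3494, 0.0329]
tool_rot: [-0.0, 0.83, 0.558, 0.001]
contact_force: [0.3, 0.5, -0.6]
gripper_width: 0.456
grasp_force: 40.4
t: 9.27
eef_pos: [0.5186, 0.3497, 0.1849]
tool_rot: [-0.0, 0.83, 0.558, 0.002]
contact_force: [-0.5, 0.2, -0.4]
gripper_width: 0.996
grasp_force: 0.0
t 9.27 pos [0.5186 0.3497 0.1849] yaw -22.18 w 0.996 grip 0.0 F [-0.5  0.2 -0.4] q [-1.09  0.48  0.55  1.76 -0.3   0.98 -0.82]
shift cm [-28.88  20.73   0.41]
spin 0.0
```

```bash
python3 -m jog '[[-0.6,0.4,0,0],[-2,1.4,0,0],[-4.5,3.2,0,0],[-7.5,5.4,0,0],[-10.5,7.5,0,0],[-13.5,9.7,0,0],[-16.5,11.8,0,0],[-19.5,14,0,0],[-22.5,16.2,0,0],[-25,18,0,0],[-27,19.4,0,0],[-28.9,20.7,0,0],[-28.9,20.7,0,0],[-28.9,20.7,0,0],[-28.9,20.7,0,0]]'; python3 go.py 0.6015 0.004 0.037 -22.2;  python3 - <<'E'
from h import *
s=cam('scene')
cv2.imwrite('pics/g2.png',cv2.resize(s['pixels'][60:300,130:360,::-1],None,fx=2.4,fy=2.4))
E
```

```text
t: 10.52
eef_pos: [0.5991, 0.0038, 0.1811]
tool_rot: [-0.001, 0.83, 0.558, -0.001]
contact_force: [0.3, 1.4, 0.8]
gripper_width: 1.0
grasp_force: 0.0
t 10.52 pos [0.5991 0.0038 0.1811] yaw -22.17 w 1.0 grip 0.0 F [0.3 1.4 0.8] q [-0.56  0.46  0.6   1.82 -0.31  0.96 -0.21]
shift cm [ 0.12  0.25 14.41]
spin 0.001
```

View pics/g2.png

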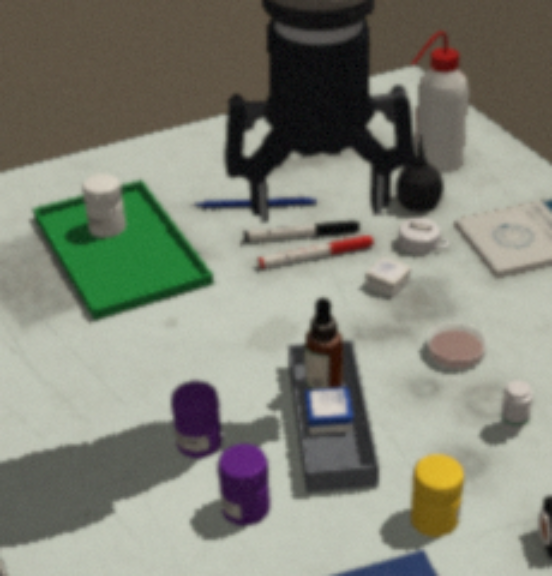

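The canister stands upright in the tray at (106,205). The bottle, at (322,345), and the box, at (328,405), are still in place. I'll descend on the bottle.

```bash
python3 -m jog '[[0.1,0.15,1,0],[0.1,0.15,3,0],[0.1,0.15,5.5,0],[0.1,0.15,8,0],[0.1,0.15,10,0],[0.1,0.15,12,0],[0.1,0.15,13.5,0],[0.1,0.15,14.2,0],[0.1,0.15,14.4,0],[0.1,0.15,14.4,0],[0.1,0.15,14.4,0]]' -1 40; python3 -m jog '[[0,0,0,0],[0,0,0,0],[0,0,0,0],[0,0,0,0],[0,0,0,0],[0,0,0,0],[0,0,0,0],[0,0,0,0],[0,0,0,0],[0,0,0,0],[0,0,0,0],[0,0,0,0],[0,0,0,0],[0,0,0,0]]' 1 40; python3 go.py
```

```text
t: 11.48
eef_pos: [0.6024, 0.004, 0.0389]
tool_rot: [0.0, 0.83, 0.558, 0.001]
contact_force: [0.3, 0.2, 0.1]
gripper_width: 1.003
grasp_force: 0.0
t: 12.65
eef_pos: [0.6019, 0.0038, 0.0388]
tool_rot: [-0.0, 0.83, 0.558, 0.0]
contact_force: [-1.4, 1.1, 5.5]
gripper_width: 0.363
grasp_force: 39.4
t 12.65 pos [0.6019 0.0038 0.0388] yaw -22.17 w 0.363 grip 39.4 F [-1.4  1.1  5.5] q [-0.46  0.65  0.48  1.9  -0.45  0.7  -0.1 ]
```

```bash
python3 -m jog '[[0,0,-0.5,0],[0,0,-2,0],[0,0,-4,0],[0,0,-6.5,0],[0,0,-8.5,0],[0,0,-10,0],[0.6,-0.5,-10.5,0],[2,-1.7,-10.5,0],[4,-3.4,-10.5,0],[6,-5.1,-10.5,0],[8,-6.8,-10.5,0],[10,-8.5,-10.5,0],[12,-10.2,-10.5,0],[14,-12,-10.5,0],[16,-13.7,-10.5,0],[18,-15.4,-10.5,0],[19.5,-16.7,-10.5,0],[20.5,-17.5,-10.5,0],[20.5,-17.5,-10.5,0],[20.5,-17.5,-10.5,0]]'; python3 go.py 0.5175 0.26 0.04 -22.2
```

```text
t: 14.32
eef_pos: [0.5168, 0.2595, 0.1429]
tool_rot: [0.0, 0.83, 0.558, -0.0]
contact_force: [0.2, -0.2, -0.3]
gripper_width: 0.358
grasp_force: 39.7
t 14.32 pos [0.5168 0.2595 0.1429] yaw -22.11 w 0.358 grip 39.7 F [ 0.2 -0.2 -0.3] q [-1.    0.47  0.56  1.9  -0.32  0.86 -0.66]
shift cm [ 0.08  0.04 10.29]
spin 0.002
```

```bash
python3 -m jog '[[0,0,1,0],[0,0,3,0],[0,0,5.5,0],[0,0,7.5,0],[0,0,9,0],[0,0,9.8,0],[0,0,10.2,0],[0,0,10.35,0],[0,0,10.4,0],[0,0,10.4,0],[0,0,10.4,0]]'; python3 -m jog '[[0,0,0,0],[0,0,0,0],[0,0,0,0],[0,0,0,0],[0,0,0,0],[0,0,0,0],[0,0,0,0],[0,0,0,0],[0,0,-1,0],[0,0,-3,0],[0,0,-6,0],[0,0,-9,0],[0,0,-12,0],[0,0,-15,0],[0,0,-15,0],[0,0,-15,0]]' -1; python3 go.py 0.5855 -0.039 0.1 -112.2; cat > m2.py <<'E'
from h import *
c=cam('top');s=cam('scene')
P=c['P'];h=c['hsv'];Z=P[...,2]
m=(h[...,0]>100)&(h[...,0]<130)&(h[...,1]>70)&(Z>.01)&(Z<.03);m[:190]=0;m[240:]=0;m[:,:255]=0;m[:,325:]=0
m=m.astype(np.uint8);k=np.argwhere(m)[:,::-1]
w=np.array([ray(c,u,v,.024)[:2] for u,v in k],np.float32)*1000
print(len(k),cv2.minAreaRect(w))
a=cv2.resize(c['pixels'][170:290,80:340,::-1],(780,360));cv2.imwrite('pics/g3.png',a)
E
python3 m2.py
```

```text
t: 15.23
eef_pos: [0.5177, 0.2598, 0.0401]
tool_rot: [-0.0, 0.83, 0.558, 0.001]
contact_force: [-0.7, -0.1, 0.0]
gripper_width: 0.361
grasp_force: 39.7
t: 16.57
eef_pos: [0.5182, 0.2601, 0.1917]
tool_rot: [-0.0, 0.83, 0.558, 0.002]
contact_force: [-0.3, 0.4, -0.7]
gripper_width: 0.998
grasp_force: 0.0
t 16.57 pos [0.5182 0.2601 0.1917] yaw -22.18 w 0.998 grip 0.0 F [-0.3  0.4 -0.7] q [-1.03  0.41  0.6   1.86 -0.28  0.95 -0.7 ]
shift cm [-25.19  17.5    9.1 ]
spin 1.571
45 ((586.2048950195312, -37.70928192138672), (37.711036682128906, 39.465511322021484), 66.274658203125)
```

View pics/g3.png

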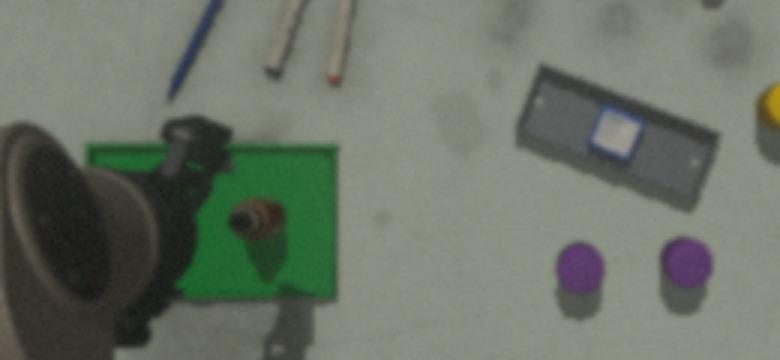

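The bottle stands in the tray at (258,218), the box is undisturbed at (615,132), and the channel is otherwise empty.

```bash
python3 -m jog '[[-0.6,0.4,0,0.05],[-2,1.4,0,0.15],[-4,2.8,0,0.25],[-6,4.2,0,0.35],[-8,5.6,0,0.45],[-10,7,0,0.55],[-12,8.4,0,0.65],[-14,9.8,0,0.75],[-16,11.2,0,0.85],[-18,12.6,0,0.95],[-20,14,0,1.05],[-22,15.4,0,1.15],[-24,16.7,0,1.25],[-25,17.5,0,1.35],[-25.1,17.5,0,1.45],[-25.1,17.5,0,1.54],[-25.1,17.5,0,1.571],[-25.1,17.5,0,1.571],[-25.1,17.5,0,1.571]]'; python3 go.py 0.586 -0.038 0.01 -112.2
```

```text
t: 18.25
eef_pos: [0.5837, -0.0388, 0.1881]
tool_rot: [0.001, 0.981, -0.192, -0.001]
contact_force: [0.7, 0.3, 0.9]
gripper_width: 1.0
grasp_force: 0.0
t 18.25 pos [ 0.5837 -0.0388  0.1881] yaw -112.13 w 1.0 grip 0.0 F [0.7 0.3 0.9] q [-0.76  0.56  1.01  1.86 -0.55  1.03 -1.48]
shift cm [ 0.22 -0.19 17.81]
spin 0.001
```

```bash
python3 -m jog '[[0.1,0,1,0],[0.15,-0.1,3,0],[0.15,-0.1,6,0],[0.15,-0.1,9,0],[0.15,-0.1,12,0],[0.15,-0.1,14.5,0],[0.15,-0.1,16.3,0],[0.15,-0.1,17.3,0],[0.15,-0.1,17.8,0],[0.15,-0.1,17.9,0],[0.15,-0.1,17.9,0],[0.15,-0.1,17.9,0]]'; python3 go.py 0.586 -0.038 0.01 -112.2
python3 - <<'E'
from h import *
s=cam('scene')
cv2.imwrite('pics/g4.png',cv2.resize(s['pixels'][150:290,190:350,::-1],None,fx=3.5,fy=3.5))
E
```

```text
t: 19.25
eef_pos: [0.587, -0.0387, 0.0113]
tool_rot: [-0.0, 0.981, -0.192, 0.001]
contact_force: [-0.2, -0.5, -0.3]
gripper_width: 1.005
grasp_force: 0.0
t 19.25 pos [ 0.587  -0.0387  0.0113] yaw -112.18 w 1.005 grip 0.0 F [-0.2 -0.5 -0.3] q [-0.58  0.78  0.76  1.95 -0.8   0.74 -1.3 ]
shift cm [-0.12 -0.02  0.13]
spin 0.0
```

View pics/g4.png

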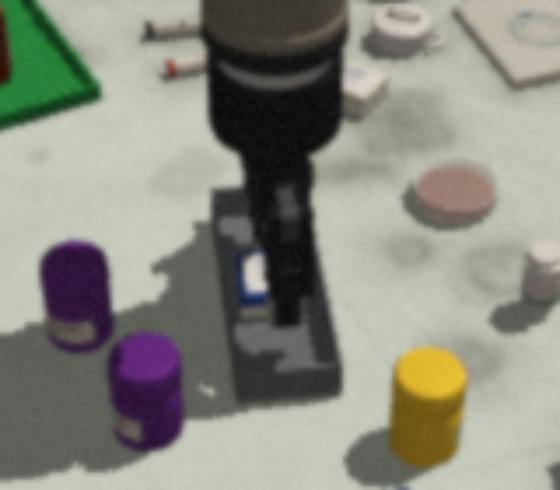

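The fingers, around (285,260), straddle the box inside the channel. I'll close and lift.

```bash
python3 -m jog '[[-0.1,0,0.2,0],[-0.1,0,0.3,0],[-0.1,0,0.3,0],[-0.1,0,0.3,0],[-0.1,0,0.3,0],[-0.1,0,0.3,0],[-0.1,0,0.3,0],[-0.1,0,0.3,0],[-0.1,0,0.3,0],[-0.1,0,0.3,0],[-0.1,0,0.3,0],[-0.1,0,0.3,0],[-0.1,0,0.3,0],[-0.1,0,0.3,0]]' 1 40; python3 go.py;  python3 -m jog '[[0,0,-0.5,0],[0,0,-2,0],[0,0,-4,0],[0,0,-6.5,0],[0,0,-9,0],[0,0,-11,0],[0,0,-12,0],[0,0,-12,0],[0,0,-12,0]]'; python3 go.py 0.5025 -0.301 0.06 -112.2
```

```text
t: 20.47
eef_pos: [0.5855, -0.0382, 0.0077]
tool_rot: [-0.0, 0.981, -0.192, 0.0]
contact_force: [-1.6, 1.1, 6.7]
gripper_width: 0.451
grasp_force: 40.7
t 20.47 pos [ 0.5855 -0.0382  0.0077] yaw -112.18 w 0.451 grip 40.7 F [-1.6  1.1  6.7] q [-0.58  0.78  0.75  1.95 -0.81  0.73 -1.29]
t: 21.22
eef_pos: [0.5853, -0.0378, 0.1274]
tool_rot: [-0.0, 0.981, -0.192, 0.0]
contact_force: [0.8, 0.6, -1.3]
gripper_width: 0.456
grasp_force: 40.1
t 21.22 pos [ 0.5853 -0.0378  0.1274] yaw -112.16 w 0.456 grip 40.1 F [ 0.8  0.6 -1.3] q [-0.7   0.63  0.93  1.91 -0.64  0.93 -1.42]
shift cm [ 2.26 27.5   6.73]
spin 0.001
```

```bash
python3 -m jog '[[0,0.6,0,0],[0.1,2,0,0],[0.3,4,0,0],[0.5,6.5,0,0],[0.7,9,0,0],[0.9,11.5,0,0],[1.2,14,0,0],[1.4,16.5,0,0],[1.6,19,0,0],[1.8,21.5,0,0],[2,24,0,0],[2.2,26,0,0],[2.25,27.2,0,0],[2.25,27.5,0,0],[2.25,27.5,0,0],[2.25,27.5,0,0]]';  python3 go.py 0.5025 -0.301 0.041 -112.2
```

```text
t: 22.55
eef_pos: [0.5023, -0.3003, 0.1267]
tool_rot: [-0.0, 0.981, -0.192, -0.0]
contact_force: [0.6, 0.8, -0.6]
gripper_width: 0.454
grasp_force: 40.1
t 22.55 pos [ 0.5023 -0.3003  0.1267] yaw -112.14 w 0.454 grip 40.1 F [ 0.6  0.8 -0.6] q [-0.21  0.62  0.9   1.91 -0.61  0.91 -0.97]
shift cm [0.05 0.07 8.57]
spin 0.001
```

```bash
python3 -m jog '[[0,0,1,0],[0,0,3,0],[0,0,5,0],[0,0,6.8,0],[0,0,7.7,0],[0,0,8.2,0],[0,0,8.5,0],[0,0,8.6,0],[0,0,8.7,0],[0,0,8.7,0],[0,0,8.7,0]]'; python3 -m jog '[[0,0,0,0],[0,0,0,0],[0,0,0,0],[0,0,0,0],[0,0,0,0],[0,0,0,0],[0,0,0,0],[0,0,0,0],[0,0,-1,0],[0,0,-3,0],[0,0,-6,0],[0,0,-9,0],[0,0,-12,0],[0,0,-15,0],[0,0,-15,0],[0,0,-15,0]]' -1; python3 go.py 0.5178 0.2598 0.19 -22.2
python3 - <<'E'
from h import *
s=cam('scene');c=cam('top')
cv2.imwrite('pics/g5.png',s['pixels'][...,::-1])
E
```

```text
t: 23.47
eef_pos: [0.5027, -0.3015, 0.0409]
tool_rot: [0.0, 0.981, -0.192, 0.001]
contact_force: [0.2, 0.0, 0.8]
gripper_width: 0.45
grasp_force: 40.1
t: 24.8
eef_pos: [0.5031, -0.3019, 0.1924]
tool_rot: [0.0, 0.981, -0.192, 0.002]
contact_force: [0.2, -0.4, -1.3]
gripper_width: 0.996
grasp_force: 0.0
t 24.8 pos [ 0.5031 -0.3019  0.1924] yaw -112.19 w 0.996 grip 0.0 F [ 0.2 -0.4 -1.3] q [-0.27  0.54  0.98  1.86 -0.53  1.02 -1.03]
shift cm [-19.86 -52.56   0.19]
spin -1.571
```

View pics/g5.png

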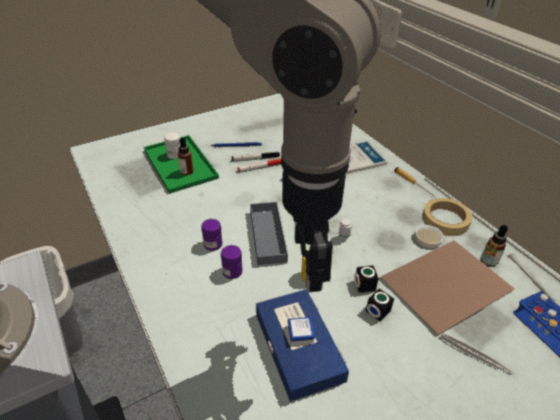

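The box lies on the lid at (301,328). The canister, at (172,145), and the bottle, at (185,158), stand in the tray. I'll move over the bottle, then measure the box from the top camera.

```bash
python3 -m jog '[[-0.2,-0.6,0,-0.06],[-0.8,-2,0,-0.15],[-1.7,-4.5,0,-0.24],[-2.8,-7.5,0,-0.33],[-4,-10.5,0,-0.42],[-5.1,-13.5,0,-0.51],[-6.3,-16.7,0,-0.6],[-7.5,-20,0,-0.69],[-8.8,-23.3,0,-0.78],[-10,-26.6,0,-0.87],[-11.3,-30,0,-0.96],[-12.6,-33.3,0,-1.05],[-13.8,-36.6,0,-1.14],[-15.1,-40,0,-1.23],[-16.3,-43.3,0,-1.32],[-17.6,-46.6,0,-1.41],[-18.7,-49.5,0,-1.5],[-19.5,-51.6,0,-1.56],[-19.9,-52.6,0,-1.571],[-19.9,-52.6,0,-1.571]]' -1; python3 go.py 0.5178 0.2598 0.04 -22.2
cat > m3.py <<'E'
from h import *
c=cam('top');s=cam('scene');P=c['P'];Z=P[...,2]
v,u=np.indices(Z.shape);w=(u>340)&(u<440)&(v>210)&(v<290)
for lo,hi,z,n in((.046,.07,.056,'box'),(.025,.07,.036,'slide')):
    m=(w&(Z>lo)&(Z<hi)).astype(np.uint8);k=max(cv2.findContours(m,0,2)[0],key=cv2.contourArea).reshape(-1,2)
    print(n,cv2.minAreaRect(np.array([ray(c,a,b,z)[:2] for a,b in k],np.float32)*1000))
im=np.hstack([cv2.resize(c['pixels'][200:290,80:200,::-1],(360,270)),cv2.resize(c['pixels'][200:290,330:450,::-1],(360,270))])
cv2.imwrite('pics/g6.png',im)
E
python3 m3.py
```

```text
t: 26.57
eef_pos: [0.516, 0.263, 0.1893]
tool_rot: [-0.0, 0.829, 0.559, -0.001]
contact_force: [0.1, 0.5, 0.7]
gripper_width: 0.998
grasp_force: 0.0
t 26.57 pos [0.516  0.263  0.1893] yaw -22.04 w 0.998 grip 0.0 F [0.1 0.5 0.7] q [-1.01  0.4   0.56  1.86 -0.26  0.95 -0.72]
shift cm [-0.21  0.31 14.93]
spin 0.003
box ((503.9284362792969, -300.71710205078125), (41.45045852661133, 39.64630889892578), 66.28874969482422)
slide ((502.6595153808594, -301.2582092285156), (174.4275665283203, 105.75102996826172), 80.03936004638672)
```

View pics/g6.png

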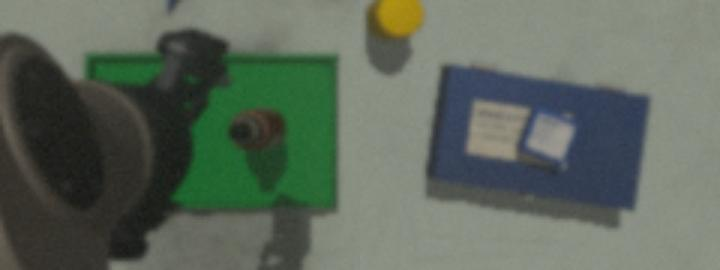

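The box sits within 2 mm of the lid's middle (crop 548,135) and the bottle stands in the tray at (257,130). I'll return the bottle first.

```bash
python3 -m jog '[[-0.1,0.1,1,0],[-0.2,0.15,3,0],[-0.2,0.15,5.5,0],[-0.2,0.15,8,0],[-0.2,0.15,10.5,0],[-0.2,0.15,12.5,0],[-0.2,0.15,14,0],[-0.2,0.15,14.8,0],[-0.2,0.15,15,0],[-0.2,0.15,15,0],[-0.2,0.15,15,0]]' -1 40; python3 go.py 0.5178 0.2598 0.04 -22.2; python3 -m jog '[[0,0,0,0],[0,0,0,0],[0,0,0,0],[0,0,0,0],[0,0,0,0],[0,0,0,0],[0,0,0,0],[0,0,0,0],[0,0,0,0],[0,0,0,0],[0,0,0,0],[0,0,0,0],[0,0,0,0],[0,0,0,0],[0,0,-0.3,0],[0,0,-1,0],[0,0,-3,0],[0,0,-5.5,0],[0,0,-5.5,0]]' 1 40; python3 go.py 0.602 0.004 0.04 -22.2
```

```text
t: 27.58
eef_pos: [0.518, 0.258, 0.0411]
tool_rot: [0.0, 0.83, 0.557, 0.001]
contact_force: [0.6, -0.4, 0.3]
gripper_width: 1.001
grasp_force: 0.0
t 27.58 pos [0.518  0.258  0.0411] yaw -22.25 w 1.001 grip 0.0 F [ 0.6 -0.4  0.3] q [-0.9   0.61  0.44  1.95 -0.41  0.67 -0.6 ]
shift cm [ 0.16 -0.09  0.11]
spin -0.001
t: 29.17
eef_pos: [0.52, 0.2593, 0.0995]
tool_rot: [0.0, 0.83, 0.558, 0.003]
contact_force: [0.7, -0.1, -0.3]
gripper_width: 0.362
grasp_force: 39.7
t 29.17 pos [0.52   0.2593 0.0995] yaw -22.22 w 0.362 grip 39.7 F [ 0.7 -0.1 -0.3] q [-0.95  0.52  0.5   1.93 -0.35  0.77 -0.64]
shift cm [-20.56  17.22   5.91]
spin -0.0
```

```bash
python3 -m jog '[[0,0,-1,0],[0,0,-3,0],[0,0,-5,0],[-0.6,0.5,-5,0],[-2,1.7,-5,0],[-4,3.4,-5,0],[-6,5.1,-5,0],[-8,6.8,-5,0],[-10,8.5,-5,0],[-12,10.2,-5,0],[-14,12,-5,0],[-16,13.7,-5,0],[-18,15.4,-5,0],[-19.5,16.6,-5,0],[-20.4,17.2,-5,0],[-20.4,17.2,-5,0],[-20.4,17.2,-5,0],[-20.4,17.2,-5,0]]'; python3 go.py 0.602 0.004 0.04 -22.2
```

```text
t: 30.67
eef_pos: [0.599, 0.0066, 0.1448]
tool_rot: [-0.001, 0.829, 0.559, -0.0]
contact_force: [0.1, 0.8, -1.5]
gripper_width: 0.36
grasp_force: 39.7
t 30.67 pos [0.599  0.0066 0.1448] yaw -22.07 w 0.36 grip 39.7 F [ 0.1  0.8 -1.5] q [-0.53  0.5   0.55  1.85 -0.33  0.89 -0.2 ]
shift cm [-0.13  0.39 10.48]
spin 0.002
```

```bash
python3 -m jog '[[-0.1,0.2,1,0],[-0.1,0.2,3,0],[-0.1,0.2,5,0],[-0.1,0.2,6,0],[-0.1,0.2,6,0],[-0.1,0.2,6,0],[-0.1,0.2,6,0]]'; python3 go.py 0.602 0.004 0.04 -22.2
```

```text
t: 31.25
eef_pos: [0.6017, 0.0032, 0.086]
tool_rot: [0.0, 0.83, 0.558, 0.001]
contact_force: [0.0, 0.2, 0.5]
gripper_width: 0.36
grasp_force: 39.7
t 31.25 pos [0.6017 0.0032 0.086 ] yaw -22.15 w 0.36 grip 39.7 F [0.  0.2 0.5] q [-0.48  0.58  0.51  1.88 -0.39  0.78 -0.15]
shift cm [ 0.08 -0.    4.6 ]
spin 0.001
```

```bash
python3 -m jog '[[0.05,0,1,0],[0.05,0,2.3,0],[0.05,0,3.3,0],[0.05,0,4,0],[0.05,0,4.3,0],[0.05,0,4.5,0],[0.05,0,4.6,0],[0.05,0,4.65,0],[0.05,0,4.65,0],[0.05,0,4.65,0]]'; python3 go.py;python3 -m jog '[[0,0,0,0],[0,0,0,0],[0,0,0,0],[0,0,0,0],[0,0,0,0],[0,0,0,0],[0,0,0,0],[0,0,0,0],[0,0,-1,0],[0,0,-3,0],[0,0,-6,0],[0,0,-9,0],[0,0,-12,0],[0,0,-15,0],[0,0,-15,0],[0,0,-15,0]]' -1; python3 go.py 0.5178 0.3494 0.19 -22.2
```

```text
t: 32.08
eef_pos: [0.6003, 0.0036, 0.0407]
tool_rot: [-0.001, 0.83, 0.558, -0.0]
contact_force: [-11.0, 1.3, 22.9]
gripper_width: 0.361
grasp_force: 42.3
t 32.08 pos [0.6003 0.0036 0.0407] yaw -22.2 w 0.361 grip 42.3 F [-11.    1.3  22.9] q [-0.45  0.64  0.46  1.9  -0.43  0.7  -0.12]
t: 33.42
eef_pos: [0.6025, 0.0034, 0.1913]
tool_rot: [0.001, 0.83, 0.558, 0.002]
contact_force: [-0.3, -0.2, -1.0]
gripper_width: 0.999
grasp_force: 0.0
t 33.42 pos [0.6025 0.0034 0.1913] yaw -22.18 w 0.999 grip 0.0 F [-0.3 -0.2 -1. ] q [-0.55  0.45  0.59  1.81 -0.29  0.97 -0.23]
shift cm [ 28.84 -20.9    0.13]
spin 0.0
```

```bash
python3 -m jog '[[0.6,-0.4,0,0],[2,-1.4,0,0],[4.5,-3.2,0,0],[7.5,-5.4,0,0],[10.5,-7.6,0,0],[13.5,-9.8,0,0],[16.5,-12,0,0],[19.5,-14.1,0,0],[22.5,-16.3,0,0],[25,-18.1,0,0],[27,-19.6,0,0],[28.8,-20.8,0,0],[28.8,-20.8,0,0],[28.8,-20.8,0,0],[28.8,-20.8,0,0]]' -1 40; python3 go.py 0.5178 0.3494 0.032 -22.2; python3 - <<'E'
from h import *
s=cam('scene')
cv2.imwrite('pics/g7.png',cv2.resize(s['pixels'][90:300,130:360,::-1],None,fx=2.4,fy=2.4))
E
```

```text
t: 34.67
eef_pos: [0.5168, 0.3476, 0.1876]
tool_rot: [0.0, 0.83, 0.558, -0.001]
contact_force: [0.6, -0.2, -0.6]
gripper_width: 1.003
grasp_force: 0.0
t 34.67 pos [0.5168 0.3476 0.1876] yaw -22.21 w 1.003 grip 0.0 F [ 0.6 -0.2 -0.6] q [-1.08  0.48  0.53  1.76 -0.28  0.99 -0.83]
shift cm [ 0.25  0.04 15.56]
spin -0.0
```

View pics/g7.png

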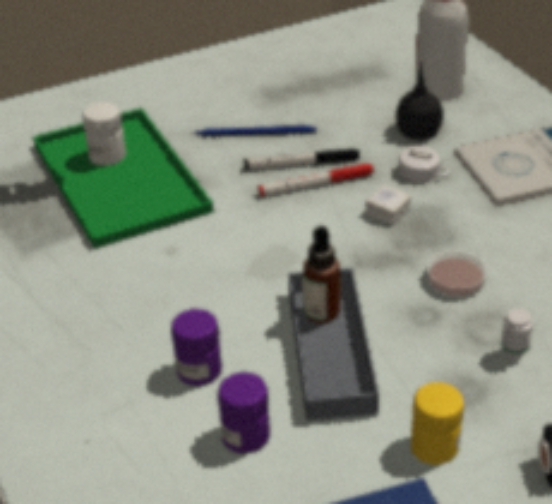

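The bottle stands upright again in its place at (321,275), and the canister is at (104,135) in the tray. Now the canister.

```bash
python3 -m jog '[[0.1,0,1,0],[0.1,0,3,0],[0.1,0,5.5,0],[0.1,0,8,0],[0.1,0,10.5,0],[0.1,0,12.7,0],[0.1,0,14.4,0],[0.1,0,15.3,0],[0.1,0,15.5,0],[0.1,0,15.5,0],[0.1,0,15.5,0]]' -1 40; python3 go.py 0.5178 0.3494 0.032 -22.2; python3 -m jog '[[0,0,0,0],[0,0,0,0],[0,0,0,0],[0,0,0,0],[0,0,0,0],[0,0,0,0],[0,0,0,0],[0,0,0,0],[0,0,0,0],[0,0,0,0],[0,0,0,0],[0,0,0,0],[0,0,0,0],[0,0,-0.5,0],[0,0,-2,0],[0,0,-4.5,0],[0,0,-7.5,0],[0,0,-10.5,0],[0,0,-13.5,0],[0,0,-13.5,0]]' 1 40; python3 go.py 0.5662 -0.081 0.165 -22.2
```

```text
t: 35.63
eef_pos: [0.5185, 0.3495, 0.0346]
tool_rot: [0.0, 0.83, 0.558, 0.001]
contact_force: [-0.7, -0.7, -0.8]
gripper_width: 1.003
grasp_force: 0.0
t 35.63 pos [0.5185 0.3495 0.0346] yaw -22.22 w 1.003 grip 0.0 F [-0.7 -0.7 -0.8] q [-1.    0.67  0.42  1.84 -0.4   0.71 -0.74]
shift cm [-0.04 -0.06  0.26]
spin -0.0
t: 37.3
eef_pos: [0.5209, 0.3511, 0.1751]
tool_rot: [-0.001, 0.83, 0.558, 0.005]
contact_force: [1.0, 0.0, -0.2]
gripper_width: 0.452
grasp_force: 40.3
t 37.3 pos [0.5209 0.3511 0.1751] yaw -22.21 w 0.452 grip 40.3 F [ 1.   0.  -0.2] q [-1.07  0.49  0.52  1.76 -0.3   0.95 -0.82]
shift cm [-38.3   20.52   0.78]
spin -0.0
```

```bash
python3 -m jog '[[-0.6,0.3,0,0],[-2,1.1,0,0],[-4,2.2,0,0],[-6.3,3.4,0,0],[-8.6,4.7,0,0],[-11,6,0,0],[-13.5,7.3,0,0],[-16,8.6,0,0],[-18.5,10,0,0],[-21,11.3,0,0],[-23.5,12.6,0,0],[-26,14,0,0],[-28.5,15.4,0,0],[-31,16.7,0,0],[-33.2,17.8,0,0],[-35,18.8,0,0],[-36.5,19.6,0,0],[-37.5,20.1,0,0],[-38.1,20.4,0,0],[-38.1,20.4,0,0]]'; python3 -m jog '[[0,0,1,0],[0,0,3,0],[0,0,5.5,0],[0,0,7.5,0],[0,0,8.5,0],[0,0,8.5,0],[0,0,8.5,0]]'; python3 go.py 0.5662 -0.081 0.035 -22.2
```

```text
t: 38.97
eef_pos: [0.5617, -0.0823, 0.1681]
tool_rot: [-0.0, 0.831, 0.557, -0.001]
contact_force: [1.0, 0.4, 0.0]
gripper_width: 0.452
grasp_force: 40.3
t: 39.55
eef_pos: [0.5626, -0.0795, 0.0835]
tool_rot: [-0.0, 0.83, 0.558, -0.0]
contact_force: [0.1, -0.2, 0.0]
gripper_width: 0.455
grasp_force: 40.4
t 39.55 pos [ 0.5626 -0.0795  0.0835] yaw -22.12 w 0.455 grip 40.4 F [ 0.1 -0.2  0. ] q [-0.37  0.54  0.53  1.96 -0.39  0.74  0.  ]
shift cm [0.   0.39 4.84]
spin 0.001
```

```bash
python3 -m jog '[[0,0.15,0.8,0],[0,0.3,2,0],[0,0.3,3.2,0],[0,0.3,4,0],[0,0.3,4.4,0],[0,0.3,4.6,0],[0,0.3,4.7,0],[0,0.3,4.75,0],[0,0.3,4.75,0],[0,0.3,4.75,0]]'; python3 go.py;python3 -m jog '[[0,0,0,0],[0,0,0,0],[0,0,0,0],[0,0,0,0],[0,0,0,0],[0,0,0,0],[0,0,0,0],[0,0,0,0],[0,0,-1,0],[0,0,-3,0],[0,0,-6,0],[0,0,-9,0],[0,0,-12,0],[0,0,-15,0],[0,0,-15,0],[0,0,-15,0]]' -1; python3 -m jog '[[1,-0.6,0,0],[3,-2,0,0],[6,-4,0,0],[9,-6,0,0],[12,-8,0,0],[15,-10,0,0],[18,-12,0,0],[21,-14,0,0],[24,-16,0,0],[27,-17.5,0,0],[29,-18.5,0,0],[30,-19,0,0],[30,-19,0,0],[30,-19,0,0]]'; cp m.py m4.py; sed -i 's/crop1/g8/' m4.py; python3 m4.py | grep -E 'can|drop'; python3 m3.py
```

```text
t: 40.38
eef_pos: [0.5659, -0.0814, 0.0366]
tool_rot: [0.0, 0.83, 0.558, 0.0]
contact_force: [0.1, 0.7, -1.2]
gripper_width: 0.455
grasp_force: 40.4
t 40.38 pos [ 0.5659 -0.0814  0.0366] yaw -22.17 w 0.455 grip 40.4 F [ 0.1  0.7 -1.2] q [-0.32  0.62  0.47  1.97 -0.45  0.66  0.05]
t: 41.72
eef_pos: [0.5668, -0.0815, 0.1886]
tool_rot: [0.001, 0.83, 0.558, 0.002]
contact_force: [0.2, 0.8, -0.6]
gripper_width: 1.002
grasp_force: 0.0
t: 42.88
eef_pos: [0.5023, 0.2672, 0.1854]
tool_rot: [0.0, 0.83, 0.558, -0.001]
contact_force: [0.9, -1.4, -0.0]
gripper_width: 1.0
grasp_force: 0.0
canister top 203 mean [ 0.5679 -0.0825  0.062 ] mid [ 0.5683 -0.0824  0.0591] ext [0.0394 0.0391 0.0136]
dropper top 70 mean [0.5956 0.0056 0.1965] mid [0.5801 0.0042 0.5418] ext [0.064  0.0215 0.9235]
dropper mid 6 mean [0.5878 0.007  0.045 ] mid [0.5912 0.0078 0.0451] ext [0.0129 0.0245 0.0137]
box ((503.83819580078125, -300.92254638671875), (41.001644134521484, 39.64630889892578), 66.28874969482422)
slide ((502.6107177734375, -301.3880615234375), (174.09127807617188, 105.6874008178711), 79.98877716064453)m4.py:18: RuntimeWarning: Mean of empty slice.
  w=P[m];print(n,m.sum(),'mean',w.mean(0).round(4),'mid',((w.max(0)+w.min(0))/2).round(4),'ext',np.ptp(w,axis=0).round(4))
  ret = um.true_divide(
Traceback (most recent call last):
  File "m4.py", line 22, in <module>
    blob(W&(Z>.016)&(Z<.032)&bl,'box blue')
    ~~~~^^^^^^^^^^^^^^^^^^^^^^^^^^^^^^^^^^^
  File "m4.py", line 18, in blob
    w=P[m];print(n,m.sum(),'mean',w.mean(0).round(4),'mid',((w.max(0)+w.min(0))/2).round(4),'ext',np.ptp(w,axis=0).round(4))
                                                             ~~~~~^^^
ValueError: zero-size array to reduction operation maximum which has no identity
```

The canister and bottle are back within about 1 mm of where they stood, and the box is centred. The crash came only from the blue box no longer being in the channel. I'll hand in.

```bash
python3 -c "
from station import bot
print(bot.hand_in())"
```

```text
the job is handed in; nothing more can be done
None
```

The job is handed in, with no verdict returned: at the last measurement the blue-lidded box lay within about 2 mm of the lid's middle, and the canister and bottle stood within about 1 mm of where they started.

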